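Seat the gauge nest on its comparator stand

ROBOT

A 6-joint arm with a two-finger parallel gripper is mounted at the origin on the work surface. World frame = base frame: x ahead of the robot, y to its left, z up, the work surface at z = 0. Lengths are in mm, angles in rad, forces in N, time in s.
With the tool pointing down it reaches from about 350 to 975 mm from the base axis. Payload 7.1 kg.
Tool frame: the origin (TCP) lies on the centre line of the jaws, within the pads' length; the fingertips stand 11 mm ahead of it and the grasp point (between the pads) lies 8 mm behind it; z points along the fingers, y is the line along which they close (so a half turn about z gives the same grasp; the last joint's range is limited). The gripper opens to 88 mm and grips with 3 to 60 N. Pads are 20 mm wide; open, the fingers measure 115 mm over their backs; the gripper's body (75 mm by 178 mm) begins 61 mm behind the grasp point.
Start: joints at [-1.354, 0.423, 1.63, -0, 1.089, -0.019], TCP at [146.032, -607.684, 233.675] pointing down, gripper open.
Joint ranges: [-3, 3], [-0.9, 2.11], [0.09, 2.58], [-1.31, 4.45], [0.11, 2.69], [-2.54, 2.54]. Speed limits (rad/s): [2.39, 2.39, 3.01, 3.14, 3.14, 3.14].

INTERFACE

Orientations are given as a unit quaternion [x, y, z, w].
In Python, from workcell import monitor, imaging, workorder gives the robot as it stands. The module is installed in compiled form; this text tells all that it offers.
- The arm moves only by the shell command python3 -m inch 'ROWS'. ROWS is JSON, a list that holds one entry, the list of rows, each a list of 7 numbers: the shift along the tool's x, y, z scaled (see below), then the turn, a rotation vector about the tool's x, y, z scaled (see below), then the closure, from 0 (fully open) to 1 (shut). A call has 1 to 8 rows; each row shifts and turns the commanded pose from where the row before left it, along the tool's axes as they then stand; what a row does not reach is not made up. The controller multiplies each number of a shift by 0.025 m and each number of a turn by 0.12 rad. A row lasts 1/10 s, in which the tool goes at most 50 mm and 8.59 degrees, less where a joint would pass 70% of its speed; a pose out of reach is approached as far as the arm can. A call with a number of a shift or a turn outside -1 to 1 is refused whole. A call with a gripper value outside its range is refused whole. The fingers move at their own pace and stop on an object; the grip force is fixed at half the most. Time passes only in rows, so rows that do not move let the fingers close. It gives the time, the measured TCP pose, the force, the opening and the grip force at its end, in the units of the state.
- monitor.observe(): the state, without advancing time (a new reading comes with each control period).
- imaging.camera(name): name is "side" or "top" or "wrist"; returns the picture (420x560x3 uint8, blue, green, red); there is no depth.
- imaging.camera_model(name): a dict with "fx", "fy", "cx", "cy" (pixels), "R" (3x3) and "t" (3): a world point X has camera coordinates R X + t. Camera axes: x right, y down, z forward; pixel columns grow to the right and rows downward; lengths in mm; the calibration is good to about 2 mm. A picture is of the moment at which its call begins: read the wrist's pose just before it. camera_model takes no time and is no camera call; for the wrist camera it gives the pose at the moment of the call.
- workorder.sign_off(): hands the job in; it is judged then, once.
The state is a dict: "time_s": time; "joint_pos": joint angles; "qvel": joint speeds; "effort": joint torques, N m; "position": TCP position; "orientation": TCP orientation; "contact_force": force on the tool from outside, world axes, zero at the start; "ft_torque": the same for the moment, N m; "gripper_width": opening from 0.0 (shut) to 1.0 (fully open); "gripper_force": force on a finger pad.
Only numpy, scipy, OpenCV 4.12 (cv2) and the standard library are available. Lean on these libraries where they do the work, as an engineer would, in place of code of your own. Each camera call takes 0.05 s, during which the arm holds its last target. There are 200 camera calls.

TASK

Pick up the loose gauge nest plate by its black grip block and settle it on the comparator stand with its three ball feet fully home: the red-marked foot in the cone, the blue-marked one in the groove, the white-marked one on the flat. The seat plate is not quite where the stand's position suggests, so feel for the seats, gently: never load them with more than about 25 N, and do not let go until all three feet are home, so that nothing drops into its seat. Then swing the keeper right in over the seated plate, let go of it, and leave the other things on the bench where they are.

Things in the scene. Friction and masses are not known exactly. Their poses are not given: they have to be found in the camera images.
- stand: Comparator stand, fixed: dark granite base 260 (x) x 250 (y) mm, top 45 mm above the bench, with a steel column 200 mm high over the bench at stand x +105, y +98 mm; its cross arm with the dial indicator is turned outward, along +y. Origin: centre of the footprint at bench height; z up; at yaw 0 x points away from the robot.
- seat_nominal (a point): Nominal middle of the grey steel seat plate on the granite, above the stand's origin, at 59 mm. Its upper face (59 mm high) spans x -85 to 15, y -76 to 76 mm; its flat land (55.5 mm high) x 15 to 92, y -40 to 40 mm. It is screwed down rigidly but was set by hand in slots: it is shifted by up to 9 mm in x and in y and turned by up to 0.1 rad about its cone from nominal. No reported pose shows this.
- cone_nominal (a point): Nominal place of the cone: stand x -45, y +50 mm, 59 mm above the bench, at the plate's upper face. The true cone lies up to 9 mm from it in x and in y. It is a 90 degree cone (45 degree walls), mouth 12 mm across, in a brass-coloured insert with a red dot beside it. A ball foot home in it is 3.5 mm lower than on the upper face. Seats and nest give slightly, about 5 N per mm.
- groove_nominal (a point): Nominal place of the V groove: stand x -45, y -50 mm, height 59 mm. The groove is a 90 degree V, mouth 12 mm wide, runs along y (it points at the cone) from y -28 to -76 mm, open at the outer end, blue dot beside it. A ball foot at its bottom is 3.5 mm lower than on the upper face.
- flat_nominal (a point): Nominal place of the flat seat: stand x +60, y 0 (this point is given at 59 mm; the flat land itself is at 55.5 mm). White dot.
- nest_grip (a point): Loose nest, 0.45 to 0.7 kg: aluminium delta plate 10 mm thick, x -62 to 78 mm, 132 mm wide at -x, 34 at +x, on three ball feet. On it a black grip block 46 (x) x 22 (y) x 44 mm high, to be pinched across y, and a bracket 30 mm tall at x +34 mm. This point: on the block's axis, 50 mm above the feet's undersides, 26 above the plate's top, 18 below the block's top. Nest axes, z up.
- foot_cone (a point): Centre of the nest's red-marked ball foot (12 mm ball, oiled, friction about 0.25), nest x -45, y +50 mm, 44 mm below nest_grip. Goes into the cone. Red disc on the plate's top above it. Seated, the nest's axes are parallel to the seat plate's: the stand's plus the unknown yaw.
- foot_groove (a point): Centre of the blue-marked ball foot (12 mm ball), nest x -45, y -50 mm, 44 mm below nest_grip. Goes into the groove. Blue disc on top.
- foot_flat (a point): Centre of the white-marked ball foot (12 mm ball), nest x +60, y 0, 44 mm below nest_grip. Rests on the flat. White disc on top.
- keeper (a joint): Swing of the steel keeper arm, rad: 0 = swung out along the stand's +x; grows anticlockwise from above; at 1.57 it points along the stand's +y, across the seated nest; stop at 1.6. Light friction (0.05 N m), stays where it is left. Its underside passes 2 mm above a fully seated nest plate and jams against one that is not home.
- keeper_pivot (a point): Pivot axis of the keeper at the underside of its arm: stand x +10, y -104 mm, 81.5 mm above the bench. The arm is 16 mm wide, 8 mm thick and reaches 69 mm from the pivot.
- keeper_knob (a point): Black knob on the keeper, 16 mm diameter, 47 mm from the pivot along the arm. This point: on its axis, 111.5 mm above the bench; the knob spans 97.5 to 123.5 mm above the bench on a thinner stem.
- carton_small: Bystander: brown carton 90 x 120 x 70 mm; origin under its centre.
- carton_flat: Bystander: grey carton 120 x 160 x 50 mm; origin under its centre.
- cleaner: Bystander: white bottle with blue label, 60 mm diameter, 190 mm tall; origin under its centre.
- ring_gauge: Bystander: steel ring 52 mm diameter, 16 mm high; origin under its centre.
- hex_driver: Bystander: orange-handled driver lying on the bench; origin under its middle.
- bracket_loose: Bystander: small galvanised angle bracket 34 x 28 x 34 mm; origin under its centre.
- bracket_bin: Bystander: yellow picking bin with brackets, 200 x 150 x 110 mm; origin under its centre.
Mind the look-alikes: they are no part of the job. What is shaped like the part that bears nest_grip but orange is not meant.

How it is judged (in metres and radians):
On the way, in this order (a step that is already met when the one before it is completed fails the run):
1. all three ball feet of the nest are fully home in cone, groove and flat (z of foot_cone in the frame of stand between 0.0585 and 0.063 m and horizontal distance between foot_cone and cone_nominal below 0.026 m and z of foot_groove in the frame of stand between 0.0585 and 0.063 m and horizontal distance between foot_groove and groove_nominal below 0.026 m and z of foot_flat in the frame of stand between 0.0585 and 0.063 m and horizontal distance between foot_flat and flat_nominal below 0.026 m), for 0.3 s.
2. the keeper is swung in over the seated nest (all of step 1 and value of joint keeper above 1.4 rad), for 0.2 s.
At the end, for the whole second after the job is handed in: The nest rests released and still with all three feet home: each ball centre 58.5 to 63 mm above the bench (61.5 when fully home, 65 on the plate's upper face) and within 26 mm of its own seat's nominal place; the keeper stands at 1.4 rad or more, over the plate (all of step 2 and linear speed of nest below 0.01 m/s and angular speed of nest below 0.1 rad/s and contact force between the fingers and nest below 0.2 N); the robot touches nothing.
It fails at once if the nest is dropped on, pushed into or forced against the stand: more than 25 N between them (contact force between nest and stand above 25 N).
It fails at once if one of the other things on the bench is moved by more than 20 mm (distance of any of carton_small, carton_flat, cleaner, ring_gauge, hex_driver, bracket_loose, bracket_bin from where it was at the start of the episode above 0.02 m).
It fails at once if the nest is let go over the seats while one of its feet is still 2 mm or more above home, so that it falls in (contact force between the fingers and nest below 0.1 N and horizontal distance between foot_cone and cone_nominal below 0.04 m and horizontal distance between foot_groove and groove_nominal below 0.04 m and z of any of foot_cone, foot_groove, foot_flat in the frame of stand above 0.0635 m).
It also fails if it takes over 72 s, if anything falls off the work surface, if the arm or the gripper's body presses on something with over 40 N, if the wrist force passes 120 N, or if a joint passes its speed limit or range.

## Working session

There is one attempt and no reset: what is moved stays moved. The work goes in short steps, Python scripts to look and compute and a shell command to move; the robot and the scene stay as the last step left them, time stands still between calls to the robot, and variables do not carry over. Pictures are saved under pics/ and viewed, at most 10 in all, crops included, and the job is handed in when it is done.

```bash
mkdir -p pics
cat > h.py <<'E'
import numpy as np, cv2
from workcell import monitor, imaging, workorder
from scipy.spatial.transform import Rotation as Rn
def ray(m,u,v,z):
    R=np.array(m["R"]);t=np.array(m["t"]);c=-R.T@t
    d=R.T@np.array([(u-m["cx"])/m["fx"],(v-m["cy"])/m["fy"],1.])
    return c+d*(z-c[2])/d[2]
def proj(m,X):
    p=np.array(m["R"])@np.array(X,float)+np.array(m["t"])
    return [m["fx"]*p[0]/p[2]+m["cx"],m["fy"]*p[1]/p[2]+m["cy"]]
E
python3 - <<'E'
from h import *
s=monitor.observe()
for k in s: print(k,np.round(s[k],3))
for n in("top","side"):
    im=imaging.camera(n);cv2.imwrite(f"pics/{n}0.png",im)
    m=imaging.camera_model(n);print(n,{k:np.round(m[k],3).tolist() for k in m})
a=cv2.imread("pics/top0.png");cv2.imwrite("pics/top0b.png",cv2.resize(a,(800,600)))
E
```

```text
time_s 0.0
joint_pos [-1.354  0.424  1.631 -0.     1.089 -0.019]
qvel [ 0.001  0.001 -0.001  0.001 -0.001  0.002]
effort [-2.0000e-03 -5.4463e+01 -2.7366e+01  6.4000e-02  2.3000e-02 -0.0000e+00]
position [ 145.937 -607.17   232.902]
orientation [ 0.993  0.118 -0.    -0.001]
contact_force [0.215 0.415 0.354]
ft_torque [ 0.004 -0.008  0.035]
gripper_force 0.0
gripper_width 1.002
top {'fx': 433.41, 'fy': 433.41, 'cx': 278.648, 'cy': 209.15, 'R': [[0.003, -1.0, -0.013], [-0.995, -0.002, -0.097], [0.097, 0.013, -0.995]], 't': [12.386, 521.146, 1268.033]}
side {'fx': 412.53, 'fy': 412.53, 'cx': 282.752, 'cy': 207.154, 'R': [[-0.867, -0.498, 0.011], [-0.251, 0.419, -0.873], [0.43, -0.759, -0.488]], 't': [437.587, 208.641, 1160.295]}
```

View pics/top0b.png

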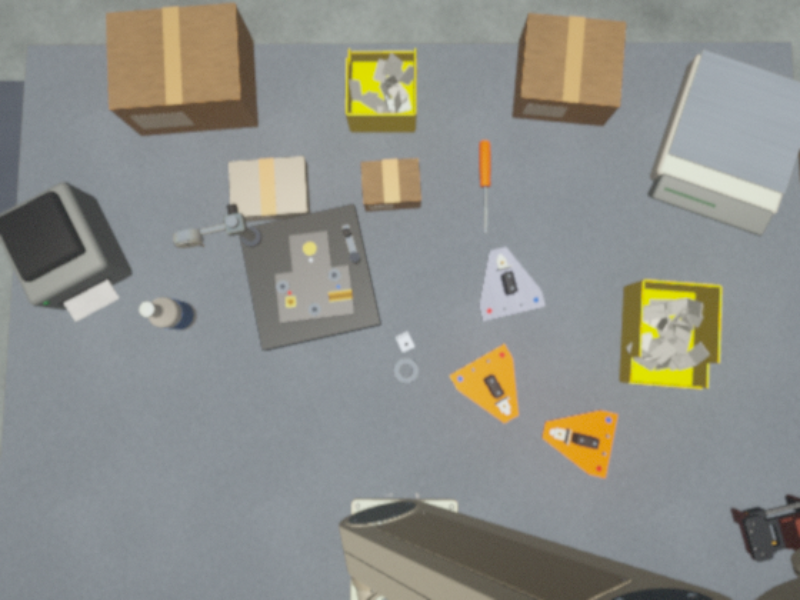

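View pics/side0.png

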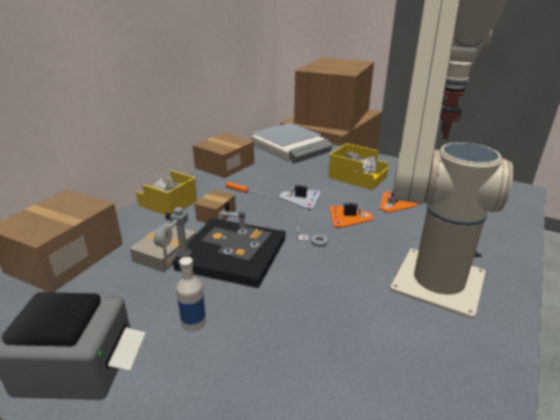

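The top view (800x600) shows one silver delta plate with a black block at (510,285). Two orange look-alikes are at (490,385) and (582,442). The stand is at (312,278), with the cone insert at (290,300), the groove at (340,296), the flat at (310,248) and the keeper at (350,243). Candidates for the nest are the silver plate and those two orange ones. I choose the silver plate, which is the non-orange one with red, blue and white discs, and will check it in a close crop.

Run:
```python
from h import *
im=cv2.imread("pics/top0.png");m=imaging.camera_model("top")
hsv=cv2.cvtColor(im,cv2.COLOR_BGR2HSV)
def blobs(name,lo,hi,box,z,amin=2):
    x0,y0,x1,y1=box
    k=cv2.inRange(hsv[y0:y1,x0:x1],lo,hi)
    n,l,st,c=cv2.connectedComponentsWithStats(k)
    for i in range(1,n):
        if st[i,4]>=amin:
            u,v=c[i]+[x0,y0];print(name,st[i,4],np.round([u,v],1),np.round(ray(m,u,v,z),1))
N=(330,168,385,228)
blobs("red",(0,90,80),(8,255,255),N,24);blobs("red2",(172,90,80),(180,255,255),N,24)
blobs("blue",(100,130,80),(125,255,255),N,24);blobs("white",(0,0,215),(180,30,255),N,24)
blobs("black",(0,0,0),(180,255,60),N,68,20)
S=(170,140,268,248)
blobs("yel",(18,90,90),(35,255,255),S,59);blobs("sred",(0,110,80),(10,255,255),S,59);blobs("sblue",(100,120,80),(125,255,255),S,59)
k=cv2.inRange(hsv,(0,0,0),(180,255,85));k[:,:165]=0;k[:,270:]=0;k[:138]=0;k[250:]=0
k=cv2.morphologyEx(k,cv2.MORPH_CLOSE,np.ones((25,25)));k=cv2.morphologyEx(k,cv2.MORPH_OPEN,np.ones((15,15)))
c=max(cv2.findContours(k,0,2)[0],key=cv2.contourArea)
r=cv2.minAreaRect(c);b=cv2.boxPoints(r)
P=np.array([ray(m,*p,45) for p in b]);print(np.round(b),np.round(P),P.mean(0))
a=cv2.resize(im[165:250,165:270],None,fx=5,fy=5,interpolation=cv2.INTER_CUBIC);b=cv2.resize(im[165:235,330:385],None,fx=5,fy=5,interpolation=cv2.INTER_CUBIC)
b=cv2.copyMakeBorder(b,0,a.shape[0]-b.shape[0],0,0,0)
cv2.imwrite("pics/crop1.png",np.hstack([a,b])[:, :800])
```

```text
red 3 [342.3 217.3] [ 497.2 -175.8   24. ]
red2 3 [341.3 217. ] [ 498.1 -172.9   24. ]
white 41 [350.8 182.1] [ 603.3 -202.2   24. ]
yel 55 [216.3 173.5] [622.6 196.7  59. ]
yel 99 [238.2 206.3] [525.9 131.   59. ]
yel 40 [203.  210.6] [513.  233.5  59. ]
sred 3 [202.3 204.7] [530.5 235.9  59. ]Traceback (most recent call last):
  File "<stdin>", line 19, in <module>
ValueError: max() iterable argument is empty
```

Run:
```python
from h import *
im=cv2.imread("pics/top0.png");m=imaging.camera_model("top")
hsv=cv2.cvtColor(im,cv2.COLOR_BGR2HSV)
print("hsv granite",hsv[230,195],hsv[160,235],"bench",hsv[270,200],"blue",hsv[206:212,370:380].reshape(-1,3)[::7].tolist())
k=cv2.inRange(hsv[:,:,2],0,88);k[:,:168]=0;k[:,270:]=0;k[:138]=0;k[250:]=0
k=cv2.morphologyEx(k,cv2.MORPH_CLOSE,np.ones((9,9)));k=cv2.morphologyEx(k,cv2.MORPH_OPEN,np.ones((5,5)))
cs=cv2.findContours(k,0,2)[0];print([cv2.contourArea(c) for c in cs])
if cs:
    b=cv2.boxPoints(cv2.minAreaRect(max(cs,key=cv2.contourArea)))
    P=np.array([ray(m,*p,45) for p in b]);print(np.round(b),np.round(P),P.mean(0))
a=cv2.resize(im[138:248,165:270],None,fx=4.5,fy=4.5,interpolation=cv2.INTER_CUBIC);b=cv2.resize(im[165:235,328:388],None,fx=5,fy=5,interpolation=cv2.INTER_CUBIC)
b=cv2.copyMakeBorder(b,0,a.shape[0]-b.shape[0],0,0,0)
cv2.imwrite("pics/crop1.png",np.hstack([a,b])[:, :800])
```

```text
hsv granite [ 45  13 120] [ 25  14 111] bench [106  18 152] blue [[118, 15, 205], [111, 17, 206], [113, 32, 207], [115, 16, 207], [114, 18, 208], [108, 125, 208], [113, 27, 209], [113, 16, 205], [111, 55, 208]]
[]
```

View pics/crop1.png

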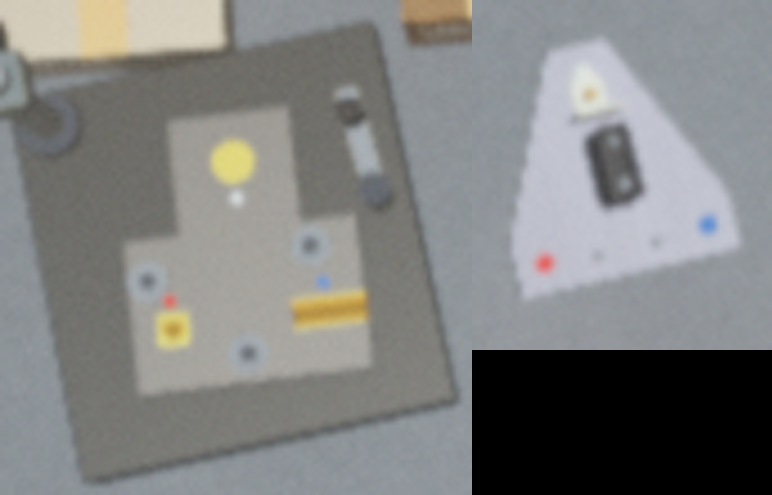

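The crop confirms the silver nest: red disc at (545,263), blue at (708,224), black block at (613,165). On the stand the true cone is at (173,328), the groove at (330,310), the flat at (233,162) and the keeper pivot at (375,190).

```bash
cat >> h.py <<'E'
def delta(target,yaw=None,s=None):
    """tool-axis shift in units of 25mm, turn about tool z in 0.12 rad, to reach world target with tool-x at yaw"""
    s=s or monitor.observe()
    R=Rn.from_quat(s["orientation"]).as_matrix()
    d=R.T@(np.array(target)-s["position"])/25
    w=0
    if yaw is not None:
        cur=np.arctan2(R[1,0],R[0,0]); w=-(yaw-cur)/0.12
    return np.round(d,2),round(w,3)
E
python3 - <<'E'
from h import *
m=imaging.camera_model("top")
f=lambda x,y:(165+x/4.5,138+y/4.5); g=lambda x,y:((x-472)/5+328,165+y/5)
for n,p,z in [("red",g(545,263),24),("blue",g(708,224),24),("block",g(613,165),68),("pivot",f(375,190),89),("knob",f(350,110),123),
 ("cone",f(173,328),59),("flat",f(233,162),59-3.5)]: print(n,np.round(ray(m,*p,z),1))
C=np.array([ray(m,*f(*p),45) for p in [(375,22),(455,400),(85,482)]]);print(np.round(C,1),(C[0]+C[2])/2, np.arctan2(*(C[0]-C[1])[[1,0]]))
w=imaging.camera_model("wrist");s=monitor.observe();R=np.array(w["R"]);c=-R.T@np.array(w["t"])
T=Rn.from_quat(s["orientation"]).as_matrix()
print("cam in tool",T.T@(c-s["position"]),"axis",T.T@R[2],w["fx"],w["cx"],w["cy"])
print(delta([550,-215,250],0.24))
E
```

```text
red [ 496.4 -176.6   24. ]
blue [ 519.9 -273.8   24. ]
block [ 549.8 -210.5   68. ]
pivot [597.8  99.8  89. ]
knob [642.3 113.  123. ]
cone [512.3 232.3  59. ]
flat [621.7 195.8  55.5]
[[717.8 104.7  45. ]
 [466.9  50.1  45. ]
 [413.  290.2  45. ]] [565.38720556 197.44754029  45.        ] 0.21447205064142805
cam in tool [ 6.90666823e+01  6.85282626e-02 -1.51760308e+02] axis [-2.53414633e-01  3.71918265e-04  9.67357682e-01] 316.08959956426696 280.472816341465 205.9289696876508
(array([ 19.38, -11.48,  -0.66]), np.float64(-0.035))
```

```bash
A='[0.97,-0.57,-0.03,0,0,0,0]'; python3 -m inch '[[[0.97,-0.57,-0.03,0,0,0,0],[0.97,-0.57,-0.03,0,0,0,0],[0.97,-0.57,-0.03,0,0,0,0],[0.97,-0.57,-0.03,0,0,0,0],[0.97,-0.57,-0.03,0,0,0,0],[0.97,-0.57,-0.03,0,0,0,0],[0.97,-0.57,-0.03,0,0,0,0],[0.97,-0.57,-0.03,0,0,0,0]]]'
python3 -m inch '[[[0.97,-0.57,-0.03,0,0,0,0],[0.97,-0.57,-0.03,0,0,0,0],[0.97,-0.57,-0.03,0,0,0,0],[0.97,-0.57,-0.03,0,0,0,0],[0.97,-0.57,-0.03,0,0,0,0],[0.97,-0.57,-0.03,0,0,0,0],[0.97,-0.57,-0.03,0,0,0,0],[0.97,-0.57,-0.03,0,0,0,0]]]'
python3 -m inch '[[[0.97,-0.59,-0.03,0,0,0,0],[0.97,-0.59,-0.03,0,0,0,0],[0.97,-0.59,-0.03,0,0,0,0],[0.97,-0.59,-0.03,0,0,0,0],[0,0,0,0,0,0,0],[0,0,0,0,0,0,0]]]'
cat > wr.py <<'E'
from h import *
import sys
def grab(name):
    s=monitor.observe();m=imaging.camera_model("wrist");im=imaging.camera("wrist");cv2.imwrite(f"pics/{name}.png",im);return s,m,im
def blobs(im,m,name,lo,hi,z,amin=8,box=None):
    hsv=cv2.cvtColor(cv2.GaussianBlur(im,(3,3),0),cv2.COLOR_BGR2HSV);k=cv2.inRange(hsv,lo,hi)
    n,l,st,c=cv2.connectedComponentsWithStats(k)
    for i in range(1,n):
        if st[i,4]>=amin: print(name,st[i,4],np.round(c[i],1),np.round(ray(m,*c[i],z),1))
E
python3 - <<'E'
from wr import *
s,m,im=grab("w1");print(s["time_s"],s["position"])
blobs(im,m,"red",(0,110,80),(8,255,255),24);blobs(im,m,"red",(172,110,80),(180,255,255),24)
blobs(im,m,"blue",(100,130,80),(125,255,255),24)
blobs(im,m,"black",(0,0,0),(180,255,60),68,100)
E
```

```text
time_s: 0.9
position: [308.6, -450.4, 239.4]
orientation: [0.993, 0.118, -0.0, -0.0]
contact_force: [0.1, -0.9, -0.8]
gripper_width: 0.998
gripper_force: 0.0
time_s: 1.7
position: [470.6, -294.3, 245.4]
orientation: [0.993, 0.118, -0.0, -0.0]
contact_force: [-0.3, -0.4, -0.3]
gripper_width: 0.998
gripper_force: 0.0
time_s: 2.3
position: [550.3, -214.9, 248.2]
orientation: [0.993, 0.118, -0.001, -0.0]
contact_force: [-0.9, -0.0, 0.5]
gripper_width: 0.999
gripper_force: 0.0
2.3 [ 550.34083168 -214.94510372  248.1983519 ]
red 45 [239.1 217.1] [ 495.5 -175.6   24. ]
red 52 [244.  285.8] [ 404.4 -201.    24. ]
blue 48 [319.8 217.1] [ 519.1 -272.9   24. ]
black 9091 [ 23.  111.5] [567.1  55.7  68. ]
black 471 [279.7 185.4] [ 554.6 -213.2   68. ]
black 55265 [272.1 349.3] [ 352.7 -252.3   68. ]
black 757 [280.8 302.5] [ 418.3 -247.4   68. ]
black 643 [217.  341.2] [ 348.2 -184.2   68. ]
```

View pics/w1.png

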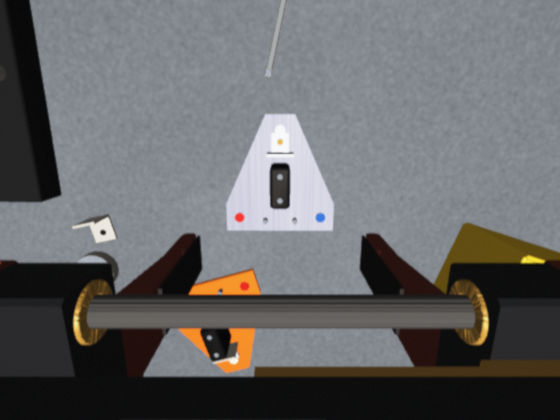

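Wrist view: the nest stands straight in view, with the block at (280,185), red at (239,217) and blue at (320,217). The discs are 100.1 mm apart, as they should be, and nest yaw is 0.238. Descend and grip.

```bash
python3 -m inch '[[[0.04,-0.045,0.9,0,0,0,0],[0,0,0.9,0,0,0,0],[0,0,0.9,0,0,0,0],[0,0,0.9,0,0,0,0],[0,0,0.9,0,0,0,0],[0,0,0.9,0,0,0,0],[0,0,0.9,0,0,0,0.2],[0,0,0.9,0,0,0,0.3]]]'
python3 -m inch '[[[0,0,0.5,0,0,0,0.3],[0,0,0.5,0,0,0,0.3],[0,0,0,0,0,0,0.5],[0,0,0,0,0,0,1],[0,0,0,0,0,0,1],[0,0,0,0,0,0,1],[0,0,0,0,0,0,1],[0,0,0,0,0,0,1]]]'
```

```text
time_s: 3.15
position: [550.3, -215.1, 67.9]
orientation: [0.993, 0.117, -0.0, 0.0]
contact_force: [-0.4, -1.6, -0.2]
gripper_width: 0.859
gripper_force: 0.0
time_s: 3.95
position: [551.6, -214.1, 44.2]
orientation: [0.993, 0.118, 0.0, 0.0]
contact_force: [0.5, -0.4, 2.2]
gripper_width: 0.247
gripper_force: 30.0
```

```bash
python3 -m inch '[[[0,0,-0.2,0,0,0,1],[0,0,-0.4,0,0,0,1],[0,0,-0.9,0,0,0,1],[0,0,-1,0,0,0,1],[0,0,-1,0,0,0,1],[0,0,-1,0,0,0,1],[0,0,-1,0,0,0,1],[0,0,-1,0,0,0,1]]]'
python3 - <<'E'
from h import *
print(delta([419,171,250],0.127))
E
```

```text
time_s: 4.75
position: [550.6, -213.7, 207.4]
orientation: [0.993, 0.118, -0.0, -0.0]
contact_force: [0.5, -0.2, -5.6]
gripper_width: 0.247
gripper_force: 30.0
(array([ -1.52, -16.19,  -1.7 ]), np.float64(0.907))
```

```bash
python3 -m inch '[[[-0.1,-0.5,-0.1,0,0,0,1],[-0.1,-1,-0.1,0,0,0,1],[-0.1,-1,-0.1,0,0,0,1],[-0.1,-1,-0.1,0,0,0,1],[-0.1,-1,-0.1,0,0,0,1],[-0.1,-1,-0.1,0,0,0,1],[-0.1,-1,-0.1,0,0,0,1],[-0.1,-1,-0.1,0,0,0,1]]]'
python3 -m inch '[[[-0.1,-1,-0.1,0,0,0,1],[-0.1,-1,-0.1,0,0,0,1],[-0.1,-1,-0.1,0,0,0,1],[-0.1,-1,-0.1,0,0,0,1],[-0.1,-1,-0.1,0,0,0,1],[-0.1,-1,-0.1,0,0,0,1],[-0.1,-1,-0.1,0,0,0,1],[-0.1,-0.7,-0.1,0,0,0,1]]]'
python3 -m inch '[[[0,0,0,0,0,0.3,1],[0,0,0,0,0,0.3,1],[0,0,0,0,0,0.31,1],[0,0,0,0,0,0,1],[0,0,0,0,0,0,1],[0,0,0,0,0,0,1]]]'
python3 - <<'E'
from wr import *
s,m,im=grab("w2");print(s["time_s"],s["position"],s["contact_force"],delta([419,171,250],0.127,s))
blobs(im,m,"yel",(18,90,90),(35,255,255),59)
blobs(im,m,"red",(0,110,80),(8,255,255),59);blobs(im,m,"blue",(100,130,80),(125,255,255),59)
E
```

```text
time_s: 5.55
position: [485.8, -34.8, 225.0]
orientation: [0.993, 0.118, -0.001, -0.0]
contact_force: [0.3, 0.0, -5.2]
gripper_width: 0.25
gripper_force: 30.0
time_s: 6.35
position: [421.2, 147.4, 245.1]
orientation: [0.993, 0.118, -0.001, -0.0]
contact_force: [0.2, -1.0, -5.4]
gripper_width: 0.25
gripper_force: 30.0
time_s: 6.95
position: [423.0, 146.1, 245.8]
orientation: [0.998, 0.064, -0.0, 0.0]
contact_force: [-0.1, -0.1, -5.3]
gripper_width: 0.254
gripper_force: 30.0
6.95 [423.02408763 146.10319731 245.77385877] [-0.09516836 -0.12950852 -5.27339903] (array([-0.03, -1.01, -0.17]), np.float64(0.004))
yel 390 [205.4  92.8] [511.1 233.8  59. ]
yel 962 [307.8  93.1] [524.1 131.   59. ]
yel 112 [280.4 166.4] [446.9 149.   59. ]
yel 476 [332.9 315. ] [275.4  62.4  59. ]
yel 441 [227.7 316.5] [257.  189.4  59. ]
red 57 [204.8  73.3] [529.4 235.7  59. ]
red 65 [555.1 231.7] [ 413.2 -168.7   59. ]
blue 31 [305.4  73.5] [542.1 136.1  59. ]
blue 32 [476.  260.3] [367.7 -90.   59. ]
```

View pics/w2.png

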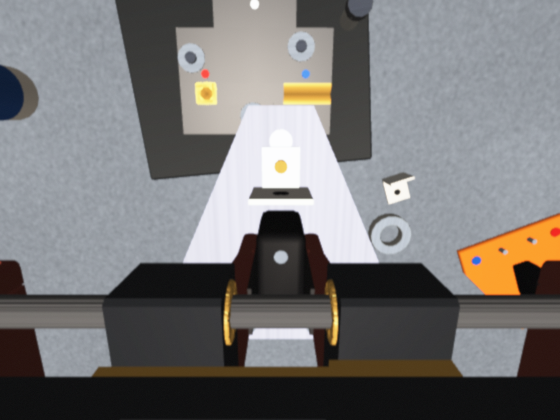

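The wrist view shows the held nest, with the cone insert at (205,93) and the groove at (308,93) ahead of it. That gives cone (511,234), groove (524,131) and seat yaw 0.126, within 2 mm of the top view. The target TCP is about (562.6,189.8).

```bash
python3 -c "
from h import *
print(delta([562.8,189.8,125],0.126))"
```

```text
(array([ 5.76, -1.03,  4.83]), np.float64(0.01))
```

```bash
python3 -m inch '[[[0.5,-0.13,0,0,0,0,1],[0.75,-0.13,0.2,0,0,0,1],[0.75,-0.13,0.3,0,0,0,1],[0.75,-0.13,0.3,0,0,0,1],[0.75,-0.13,0.3,0,0,0,1],[0.75,-0.13,0.4,0,0,0,1],[0.75,-0.13,0.4,0,0,0,1],[0.75,-0.12,0.4,0,0,0,1]]]'
python3 -m inch '[[[0,0,0.7,0,0,0,1],[0,0,0.7,0,0,0,1],[0,0,0.6,0,0,0,1],[0,0,0.4,0,0,0,1],[0,0,0.13,0,0,0,1],[0,0,0,0,0,0,1],[0,0,0,0,0,0,1]]]'
python3 -c "
from h import *
print(monitor.observe()['contact_force'],delta([562.8,189.8,106],0.126))"
```

```text
time_s: 7.8
position: [564.7, 190.4, 187.9]
orientation: [0.998, 0.063, 0.0, -0.0]
contact_force: [0.2, -0.3, -4.6]
gripper_width: 0.25
gripper_force: 30.0
time_s: 8.5
position: [563.5, 190.0, 126.1]
orientation: [0.998, 0.063, 0.001, -0.0]
contact_force: [0.1, -0.1, -5.1]
gripper_width: 0.248
gripper_force: 30.0
[ 0.09685249 -0.14285872 -5.10269382] (array([-0.03,  0.  ,  0.8 ]), np.float64(0.005))
```

```bash
python3 -m inch '[[[-0.03,0,0.25,0,0,0,1],[0,0,0.25,0,0,0,1],[0,0,0.2,0,0,0,1],[0,0,0.1,0,0,0,1],[0,0,0,0,0,0,1],[0,0,0,0,0,0,1]]]'
python3 -m inch '[[[0,0,0.04,0,0,0,1],[0,0,0.04,0,0,0,1],[0,0,0.02,0,0,0,1],[0,0,0,0,0,0,1],[0,0,0,0,0,0,1]]]'
```

```text
time_s: 9.1
position: [562.2, 189.8, 105.4]
orientation: [0.998, 0.063, -0.0, -0.0]
contact_force: [-0.3, -0.2, -5.9]
gripper_width: 0.247
gripper_force: 30.0
time_s: 9.6
position: [562.2, 189.7, 103.0]
orientation: [0.998, 0.063, 0.0, -0.0]
contact_force: [-0.2, 0.3, -5.3]
gripper_width: 0.247
gripper_force: 30.0
```

```bash
python3 -m inch '[[[0,0,0.04,0,0,0,1],[0,0,0,0,0,0,1],[0,0,0,0,0,0,1]]]'; python3 -m inch '[[[0,0,0.04,0,0,0,1],[0,0,0,0,0,0,1],[0,0,0,0,0,0,1]]]'
```

```text
time_s: 9.9
position: [562.2, 189.7, 101.9]
orientation: [0.998, 0.063, -0.0, 0.0]
contact_force: [0.1, 0.3, -5.9]
gripper_width: 0.248
gripper_force: 30.0
time_s: 10.2
position: [562.2, 189.7, 100.9]
orientation: [0.998, 0.063, -0.0, 0.0]
contact_force: [-0.4, 0.4, -6.3]
gripper_width: 0.245
gripper_force: 30.0
```

```bash
python3 -m inch '[[[0,0,0.04,0,0,0,1],[0,0,0,0,0,0,1],[0,0,0,0,0,0,1]]]'; python3 -m inch '[[[0,0,0.03,0,0,0,1],[0,0,0,0,0,0,1],[0,0,0,0,0,0,1]]]'; python3 -c "
from h import *
s=monitor.observe();print(s['contact_force'],s['ft_torque'],s['position'])"
```

```text
time_s: 10.5
position: [562.2, 189.7, 99.9]
orientation: [0.998, 0.063, -0.0, 0.0]
contact_force: [-0.2, -0.8, -4.4]
gripper_width: 0.247
gripper_force: 30.0
time_s: 10.8
position: [562.3, 189.7, 99.5]
orientation: [0.998, 0.063, 0.0, -0.0]
contact_force: [-1.7, -1.1, 0.4]
gripper_width: 0.249
gripper_force: 30.0
[-1.66916181 -1.09638631  0.38100502] [-0.07609219  0.34625974  0.02719528] [562.30440291 189.73007456  99.53967441]
```

```bash
python3 -m inch '[[[-0.017,0.01,0.02,0,0,0,1],[0,0,0,0,0,0,1],[0,0,0,0,0,0,1]]]'; python3 -m inch '[[[0,0,0.02,0,0,0,1],[0,0,0,0,0,0,1],[0,0,0,0,0,0,1]]]'; python3 -c "
from h import *
s=monitor.observe();print(s['contact_force'],s['ft_torque'],s['position'],Rn.from_quat(s['orientation']).as_matrix())"
```

```text
time_s: 11.1
position: [562.3, 189.6, 99.3]
orientation: [0.998, 0.063, 0.001, -0.0]
contact_force: [-1.7, -1.6, 6.2]
gripper_width: 0.248
gripper_force: 30.0
time_s: 11.4
position: [562.3, 189.6, 99.2]
orientation: [0.998, 0.063, 0.001, -0.0]
contact_force: [-2.4, -0.9, 10.7]
gripper_width: 0.248
gripper_force: 30.0
[-2.35639802 -0.90377493 10.669473  ] [-0.01817427  0.63617549  0.03941252] [562.31103294 189.63498497  99.16759622] [[ 9.91996002e-01  1.26264517e-01  1.09760800e-03]
 [ 1.26264126e-01 -9.91996570e-01  4.19118541e-04]
 [ 1.14174317e-03 -2.77175402e-04 -9.99999310e-01]]
```

```bash
python3 -m inch '[[[-0.02,0.005,-0.02,0,0,0,1],[0,0,0,0,0,0,1],[0,0,0,0,0,0,1]]]'
python3 - <<'E'
from wr import *
s,m,im=grab("w3");print(s['time_s'],s['contact_force'],s['ft_torque'],s['position'])
t=imaging.camera("top");mt=imaging.camera_model("top");sd=imaging.camera("side");cv2.imwrite("pics/side3.png",sd)
cv2.imwrite("pics/c3.png",np.hstack([cv2.resize(t[138:258,165:285],None,fx=4,fy=4,interpolation=cv2.INTER_CUBIC)[:300*2-120,:], cv2.resize(sd[190:290,165:245],None,fx=4,fy=4.8,interpolation=cv2.INTER_CUBIC)]))
E
```

```text
time_s: 11.7
position: [562.1, 189.5, 99.3]
orientation: [0.998, 0.063, 0.001, -0.0]
contact_force: [-0.2, -0.4, 5.8]
gripper_width: 0.248
gripper_force: 30.0
11.7 [-0.15024304 -0.35748729  5.83782669] [0.08049644 0.10528402 0.00654037] [562.08511035 189.51918854  99.25944837]
```

View pics/c3.png

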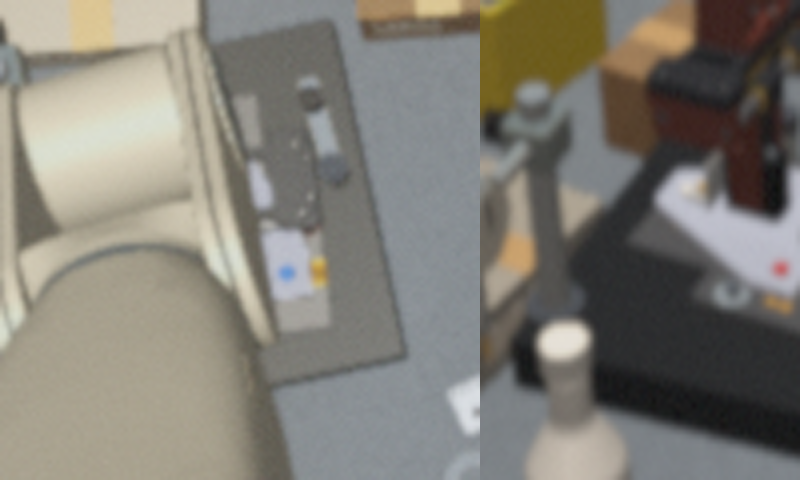

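View pics/w3.png

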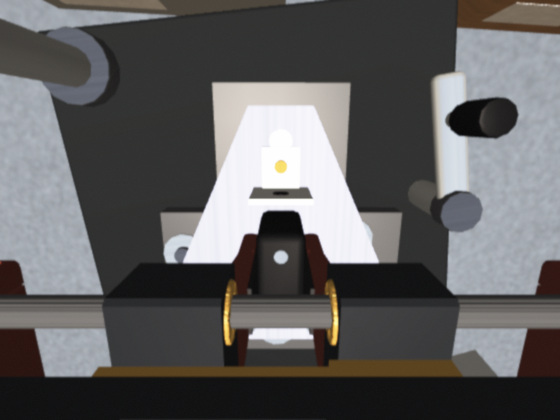

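The views show the plate parallel to the seat plate. The blue disc lines up with the groove's brass end at (320,270) in the crop, and the gaps are even on both sides in the wrist view. Lateral force is about 0, the height (99.3, expected 99.7) means fully home, and the load moment matches the three-foot centroid. Relax the press, then open.

```bash
python3 -m inch '[[[0,0,-0.015,0,0,0,1],[0,0,0,0,0,0,1],[0,0,0,0,0,0,1]]]'; python3 -m inch '[[[0,0,0,0,0,0,0.72],[0,0,0,0,0,0,0.6],[0,0,0,0,0,0,0.5],[0,0,0,0,0,0,0.5],[0,0,0,0,0,0,0.5]]]'
```

```text
time_s: 12.15
position: [561.9, 189.5, 99.3]
orientation: [0.998, 0.063, 0.001, -0.0]
contact_force: [0.6, -0.2, 4.4]
gripper_width: 0.253
gripper_force: 30.0
time_s: 12.65
position: [561.2, 189.2, 98.9]
orientation: [0.998, 0.063, -0.0, 0.0]
contact_force: [0.3, 0.4, -0.1]
gripper_width: 0.502
gripper_force: 0.0
```

```bash
python3 -m inch '[[[0,0,-0.3,0,0,0,0.5],[0,0,-0.8,0,0,0,0.5],[0,0,-0.9,0,0,0,0.5],[0,0,-0.9,0,0,0,0.5],[0,0,-0.9,0,0,0,0.5],[0,0,-0.9,0,0,0,0.5],[0,0,0,0,0,0,0.5],[0,0,0,0,0,0,0.5]]]'
python3 - <<'E'
from wr import *
s,m,im=grab("w4");print(s['time_s'],s['contact_force'],s['position'])
blobs(im,m,"red",(0,110,80),(8,255,255),79.5);blobs(im,m,"red",(172,110,80),(180,255,255),79.5)
blobs(im,m,"blue",(100,130,80),(125,255,255),79.5)
blobs(im,m,"black",(0,0,0),(180,255,45),123.5,100)
E
```

```text
time_s: 13.45
position: [561.4, 189.3, 216.9]
orientation: [0.998, 0.063, 0.0, -0.0]
contact_force: [-0.4, -0.1, -0.3]
gripper_width: 0.5
gripper_force: 0.0
13.45 [-0.44581659 -0.11028287 -0.25658589] [561.36878401 189.25243028 216.86236345]
blue 12 [  3.5 253.5] [472.3 452.5  79.5]
black 807 [63.4 12.3] [684.4 356.2 123.5]
black 123 [381.8 119.7] [642.1 123.  123.5]
black 194 [280.6 181.6] [585.9 192.2 123.5]
black 2197 [279.7 278.9] [502.3 182.3 123.5]
black 6579 [128.3 296.5] [469.1 310.2 123.5]
black 5485 [427.4 293.7] [504.6  53.8 123.5]
black 25966 [262.4 395. ] [380.  183.2 123.5]
```

View pics/w4.png

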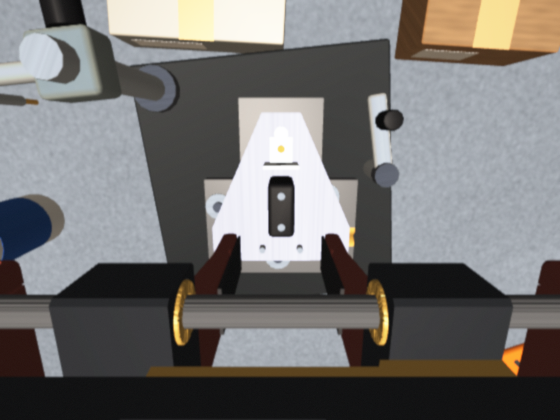

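The nest stands square and released, with the block at (281,207). The keeper's knob cap is near (394,119) and its pivot post at (386,175). Locate the knob more exactly, then set the jaws around it without gripping and swing along the arc.

Run:
```python
from wr import *
s=monitor.observe();m=imaging.camera_model("wrist");im=cv2.imread("pics/w4.png")
g=cv2.cvtColor(im,cv2.COLOR_BGR2GRAY)
for y in range(104,136,3): print(y,g[y,368:412:2].tolist())
for p,z in [((394,119),123.5),((386,174),97)]: print(ray(m,*p,z))
print(s["joint_pos"])
for P in [(642.1,113,123.5),(597.5,98.8,89)]: print(proj(m,P))
```

```text
104 [132, 196, 210, 214, 218, 220, 219, 219, 214, 180, 66, 99, 173, 176, 172, 173, 172, 168, 168, 166, 164, 173]
107 [117, 194, 208, 214, 216, 221, 220, 218, 216, 187, 79, 96, 166, 170, 169, 174, 175, 175, 168, 166, 170, 172]
110 [103, 188, 207, 213, 217, 220, 212, 177, 148, 91, 42, 36, 55, 62, 67, 107, 164, 173, 167, 166, 167, 167]
113 [86, 177, 206, 213, 214, 142, 41, 13, 13, 28, 56, 59, 55, 50, 45, 41, 52, 131, 167, 169, 172, 172]
116 [79, 167, 204, 205, 124, 21, 11, 12, 33, 68, 70, 64, 58, 53, 48, 44, 39, 70, 162, 170, 173, 177]
119 [74, 155, 203, 191, 32, 11, 12, 12, 55, 79, 74, 66, 59, 54, 50, 45, 40, 45, 150, 159, 167, 169]
122 [69, 140, 198, 189, 31, 12, 11, 13, 53, 78, 75, 67, 60, 54, 49, 44, 40, 72, 161, 166, 169, 165]
125 [66, 125, 194, 207, 113, 15, 10, 12, 25, 63, 71, 66, 59, 54, 49, 45, 58, 146, 171, 169, 170, 173]
128 [67, 112, 192, 208, 205, 160, 60, 25, 19, 24, 42, 54, 53, 48, 53, 100, 161, 170, 169, 167, 170, 174]
131 [65, 93, 185, 208, 214, 218, 217, 211, 210, 195, 169, 98, 131, 138, 170, 178, 174, 169, 170, 169, 167, 172]
134 [65, 83, 173, 206, 214, 218, 221, 220, 219, 219, 206, 129, 165, 167, 169, 170, 168, 172, 174, 171, 165, 166]
[642.97550338 114.17497966 123.5       ]
[598.71880922 101.98692755  97.        ]
[ 3.05129428e-01  3.95965670e-01  1.71887278e+00 -1.49300547e-05
  1.02749850e+00  1.74930395e+00]
[np.float64(395.28870816527115), np.float64(120.415130014448)]
[np.float64(386.31749944294813), np.float64(174.3946060750889)]
```

```bash
python3 -m inch '[[[0,0,0,0,0,-0.5,0.5],[0,0,0,0,0,-0.5,0.5],[0,0,0,0,0,-0.5,0.5],[0,0,0,0,0,0,0.5]]]'; python3 -c "
from h import *
print(delta([642.6,114.2,106],0.305))"
```

```text
time_s: 13.9
position: [560.5, 189.0, 215.0]
orientation: [0.988, 0.153, -0.001, 0.0]
contact_force: [-0.1, 0.1, 0.7]
gripper_width: 0.501
gripper_force: 0.0
(array([2.24, 3.84, 4.35]), np.float64(0.017))
```

```bash
python3 -m inch '[[[0.45,0.77,0,0,0,0,0.5],[0.45,0.77,0,0,0,0,0.5],[0.45,0.77,0,0,0,0,0.5],[0.45,0.77,0,0,0,0,0.5],[0.44,0.76,0,0,0,0,0.5],[0,0,0,0,0,0,0.5],[0,0,0,0,0,0,0.5]]]'; python3 -c "
from h import *
print(delta([642.6,114.2,106],0.305))"
```

```text
time_s: 14.6
position: [643.4, 114.2, 215.7]
orientation: [0.988, 0.152, -0.001, -0.0]
contact_force: [-0.4, -0.0, 0.3]
gripper_width: 0.5
gripper_force: 0.0
(array([-0.02, -0.01,  4.39]), np.float64(-0.002))
```

```bash
python3 -m inch '[[[-0.02,0,0.8,0,0,0,0.5],[0,0,0.9,0,0,0,0.5],[0,0,0.9,0,0,0,0.5],[0,0,0.9,0,0,0,0.5],[0,0,0.7,0,0,0,0.6],[0,0,0.19,0,0,0,0.72],[0,0,0,0,0,0,0.74],[0,0,0,0,0,0,0.74]]]'
python3 -m inch '[[[0,-0.12,0,0,0,-0.5,0.74],[0,-0.22,0,0,0,-1,0.74],[0,-0.22,0,0,0,-1,0.74],[0,0,0,0,0,0,0.74],[0,0,0,0,0,0,0.74]]]'
```

```text
time_s: 15.4
position: [643.5, 114.9, 107.7]
orientation: [0.988, 0.153, 0.001, -0.0]
contact_force: [0.9, 0.7, 0.1]
gripper_width: 0.26
gripper_force: 0.0
time_s: 15.9
position: [638.3, 127.5, 107.8]
orientation: [0.955, 0.297, 0.001, 0.0]
contact_force: [0.3, -0.1, 0.4]
gripper_width: 0.257
gripper_force: 0.0
```

```bash
python3 -m inch '[[[0,-0.22,0,0,0,-1,0.74],[0,-0.22,0,0,0,-1,0.74],[0,-0.22,0,0,0,-1,0.74],[0,-0.22,0,0,0,-1,0.74],[0,-0.22,0,0,0,-1,0.74],[0,0,0,0,0,0,0.74]]]'
python3 -c "
from h import *
s=monitor.observe();R=Rn.from_quat(s['orientation']).as_matrix();y=np.arctan2(R[1,0],R[0,0]);print(y,delta([598+47*np.cos(y),100+47*np.sin(y),s['position'][2]]),s['contact_force'])"
```

```text
time_s: 16.5
position: [617.5, 145.4, 107.3]
orientation: [0.824, 0.567, 0.0, 0.0]
contact_force: [0.1, -0.4, 0.1]
gripper_width: 0.259
gripper_force: 0.0
1.205395208423065 (array([-0.09, -0.08, -0.  ]), 0) [ 0.07654116 -0.40484209  0.06265216]
```

```bash
python3 -m inch '[[[-0.08,-0.28,0,0,0,-1,0.74],[0,-0.24,0,0,0,-1,0.74],[0,-0.23,0,0,0,-1,0.74],[0,-0.23,0,0,0,-1,0.74],[0,-0.16,0,0,0,-0.6,0.74],[0,0,0,0,0,0,0.74],[0,0,0,0,0,0,0.74]]]'
python3 - <<'E'
from wr import *
s,m,im=grab("w5");R=Rn.from_quat(s['orientation']).as_matrix();y=np.arctan2(R[1,0],R[0,0]);print(y,delta([598+47*np.cos(y),100+47*np.sin(y),s['position'][2]],None,s),s['contact_force'])
E
```

```text
time_s: 17.2
position: [589.3, 147.5, 107.0]
orientation: [0.64, 0.769, 0.0, 0.0]
contact_force: [0.2, -0.4, -0.3]
gripper_width: 0.261
gripper_force: 0.0
1.7536342038373371 (array([-0.05, -0.  , -0.  ]), 0) [ 0.18820706 -0.43247581 -0.26338235]
```

View pics/w5.png

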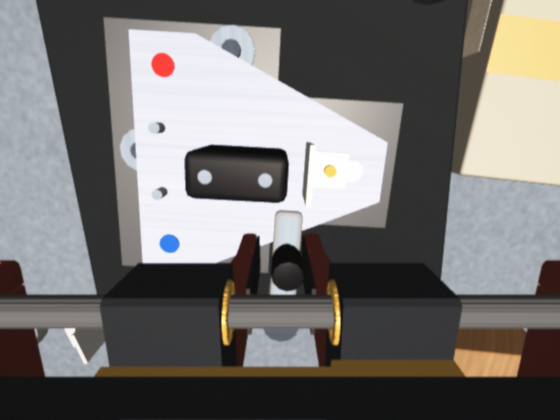

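The keeper arm lies over the plate edge at (287,235), with the knob between the fingers at (287,270). The nest is in place, with red at (163,65) and blue at (169,243). Push a few millimetres more towards the stop for margin.

```bash
python3 -m inch '[[[0,-0.08,0,0,0,0,0.74],[0,-0.06,0,0,0,0,0.74],[0,0,0,0,0,0,0.74],[0,0,0,0,0,0,0.74]]]'
python3 - <<'E'
from wr import *
m=imaging.camera_model("wrist");im=cv2.imread("pics/w5.png")
for n,p in (("red",(163,65)),("blue",(169.5,243))): print(n,ray(m,*p,79.5))
E
```

```text
time_s: 17.65
position: [585.5, 147.0, 106.8]
orientation: [0.638, 0.77, -0.0, -0.0]
contact_force: [1.0, 0.3, 0.8]
gripper_width: 0.26
gripper_force: 0.4
red [506.84049312 232.05187002  79.5       ]
blue [520.15515852 133.21210247  79.5       ]
```

```bash
python3 -m inch '[[[0,0.1,0,0,0,0,0.6],[0,0,0,0,0,0,0.5],[0,0,0,0,0,0,0.5],[0,0,-0.5,0,0,0,0.5],[0,0,-0.9,0,0,0,0.5],[0,0,-0.9,0,0,0,0.5],[0,0,-0.9,0,0,0,0.5],[0,0,-0.9,0,0,0,0.5]]]'
python3 -m inch '[[[0,0.5,-0.9,0,0,0,0.5],[0,0.5,-0.5,0,0,0,0.5],[0,0,0,0,0,0,0.5],[0,0,0,0,0,0,0.5]]]'
python3 - <<'E'
from wr import *
s,m,im=grab("w6");print(s['time_s'],s['position'],s['contact_force'])
blobs(im,m,"red",(0,110,80),(8,255,255),79.5);blobs(im,m,"red",(172,110,80),(180,255,255),79.5)
blobs(im,m,"blue",(100,130,80),(125,255,255),79.5)
print([np.round(proj(m,p)) for p in ((598,100,85),(591,146,123.5))])
E
```

```text
time_s: 18.45
position: [587.9, 147.4, 211.2]
orientation: [0.638, 0.77, 0.0, 0.0]
contact_force: [-0.3, -0.5, -0.1]
gripper_width: 0.503
gripper_force: 0.0
time_s: 18.85
position: [612.0, 152.0, 244.4]
orientation: [0.638, 0.77, -0.0, -0.0]
contact_force: [-0.3, -0.5, 0.1]
gripper_width: 0.502
gripper_force: 0.0
18.85 [612.02804292 151.98959926 244.39141689] [-0.25260613 -0.45463057  0.13885802]
red 103 [191.1  90.7] [510.5 232.9  79.5]
blue 70 [192.2 194. ] [523.4 133.7  79.5]
[array([258., 239.]), array([256., 205.])]
```

View pics/w6.png

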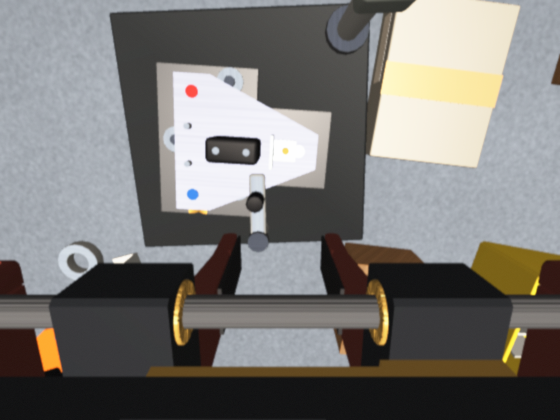

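The keeper points across the plate with its knob at (255,203), which matches the point predicted for about 1.5 rad. Red and blue measure (510.5,233) and (523,134), as expected for a seated nest, and the robot is clear.

```bash
python3 -c "
from h import *
print(workorder.sign_off())"
```

```text
the job is handed in; nothing more can be done
None
```

The nest is seated and released by every check I could make (height, forces, camera view), the keeper is swung in to about 1.5 rad, and the job was handed in at about 19 s; sign-off returned no verdict.

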